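# Hold the step can open

### The job

A colleague with both hands full wants to drop used wipes into the round steel waste can: hold its lid open by pressing the can's lever down with the fingertips. Press smoothly, without slamming the lid up, until the lever is right down and the lid stands fully open, and finish while still holding it there. Do not touch the lids, leave the square can shut, and leave everything else on the bench where it stands.

Things in the scene. Friction and masses are not known exactly. Their poses are not given: they have to be found in the camera images.
- round_can: Round steel step can, 170 mm across, 190 mm high, 214 mm with its lid shut; fixed to the bench. Origin at the centre of its underside on the bench. Its own -x axis points out of the front, over the lever; the lid's hinge is at the back (106 mm along +x).
- square_can: Square steel step can, 155 mm front to back, 170 mm wide, 190 mm high, 208 mm with its lid shut; fixed to the bench, with a lever and lid of the same kind. Same axes: -x points out of the front, over the lever. To be left shut.
- round_tread_top (a point): Centre of the upper face of the ribbed plastic tread at the long end of the round can's lever. The tread is 36 mm (front to back) by 48 mm (across), 8 mm thick, on a steel strap 20 mm wide; its centre is 90 mm in front of the can's wall, 175 mm from the can's centre. It is 55 mm above the bench at rest and 18 mm with the lever right down, moving almost straight down; it slopes under 6 degrees.
- square_tread_top (a point): The same point on the square can's lever, 168 mm in front of that can's centre, 55 mm above the bench. Not to be pressed.
- round_lever (a joint): Angle of the round can's lever: 0 at rest (lid shut), 0.175 rad right down at its stop. The lid's weight must be pushed up: 7 to 15 N on the tread at the beginning, about half of that when fully open; let go, the lever comes back up and the lid falls shut.
- square_lever (a joint): Angle of the square can's lever, 0 at rest; to be left there.
- round_lid (a joint): Angle of the round can's lid: 0 shut, 1.05 rad fully open (lever right down); it turns 6 times as far as the lever. A press that takes a second or more raises it smoothly. Hinged at the back, the lid swings up and away from the lever; its edge then stands 0.36 m above the bench.
- square_lid (a joint): Angle of the square can's lid: 0 shut, growing as it opens.
- round_lid_edge (a point): Middle of the front edge of the round can's lid, a steel plate 176 mm across and about 0.35 kg; 200 mm above the bench when shut. Must not be touched.
- square_lid_edge (a point): Middle of the front edge of the square can's lid, a steel plate 161 x 176 mm; 200 mm above the bench when shut. Must not be touched.
- beaker: Glass beaker, 70 mm across, 95 mm high, standing to one side of the cans. Origin at the centre of its underside.
- wash_bottle: White plastic bottle with a cap, 64 mm across, 170 mm high, standing to the other side of the cans. Origin at the centre of its underside.
- spanner: Steel spanner, 130 mm long, lying flat between the robot and the cans. Origin near its middle, on the bench.
- mixing_cup: Clear plastic cup, 76 mm across, 85 mm high, standing on the left, nearer the robot than the cans. Origin at the centre of its underside.

How it is judged:
On the way:
1. the lid is on its way up, pushed by the fingers on the round can's lever (value of joint round_lid above 0.4 rad and contact force between the fingers and round_lever above 1 N), for 0.1 s.
At the end, for the whole second after the job is handed in: The fingers still press the round can's tread (over 1 N), its lever is down (over 0.155 of 0.175 rad) and its lid stands still and open by more than 0.93 of 1.05 rad; the square can is shut (lid under 0.06 rad) (value of joint round_lid above 0.93 rad and value of joint round_lever above 0.155 rad and contact force between the fingers and round_lever above 1 N and velocity of joint round_lid between -0.15 and 0.15 rad/s and value of joint square_lid below 0.06 rad); the arm keeps its last pose, push and grip.
It fails at once if the robot touches a lid (contact force between any of the fingers, the arm and round_lid above 0.5 N or contact force between any of the fingers, the arm and square_lid above 0.5 N).
It fails at once if the lid is slammed up (faster than 3 rad/s) (velocity of joint round_lid above 3 rad/s).
It fails at once if the square can is opened (value of joint square_lid above 0.15 rad).
It fails at once if a bystander is pushed, lifted or carried (moved more than 20 mm) (distance of any of beaker, wash_bottle, spanner, mixing_cup from where it was at the start of the episode above 0.02 m).
It also fails if it takes over 32 s, if anything falls off the work surface, if the arm or the gripper's body presses on something with over 40 N, if the wrist force passes 120 N, or if a joint passes its speed limit or range.

### The arm

A 7-joint arm with a two-finger parallel gripper is mounted at the origin on the work surface. World frame = base frame: x ahead of the robot, y to its left, z up, the work surface at z = 0. Lengths are in m, angles in rad, forces in N, time in s.
With the tool pointing down it reaches from about 0.425 to 0.825 m from the base axis. Payload 3.6 kg.
Tool frame: the origin (TCP) lies at the very end of the fingers, on their centre line; the grasp point (between the pads) lies 19 mm behind it; z points along the fingers, y is the line along which they close (so a half turn about z gives the same grasp; the last joint's range is limited). The gripper opens to 85 mm and grips with 20 to 120 N. Pads are 22 mm wide; open, the fingers measure 114 mm over their backs; the gripper's body (76 mm by 85 mm) begins 54 mm behind the grasp point. The pads swing forward as they close: fully open they stand 13 mm farther back than shut.
Start: joints at [1.131, 0.615, -0.013, 1.423, 0.008, 1.103, -0.04], TCP at [0.261, -0.595, 0.231] pointing down, gripper open.
Joint ranges: [-3.12, 3.12], [-0.3, 2.06], [-1.34, 1.32], [0.26, 2.42], [-1.36, 4.5], [0.01, 1.98], [-2.84, 2.84]. Speed limits (rad/s): [2.79, 2.79, 3.14, 3.14, 3.14, 3.14, 3.14].

### API

Orientations are given as [roll, pitch, yaw] about the fixed x, y, z axes, in that order (R = Rz(yaw) Ry(pitch) Rx(roll)).
In Python, from cell import bot gives the robot as it stands. The module is installed in compiled form; this text tells all that it offers.
- The arm moves only by the tool carry_out, never from a script. Its argument "steps" is a list of rows, each an object of numbers: "tx", "ty", "tz": the shift along the tool's x, y, z scaled (see below); "turn": the turn about the tool's z scaled (see below). In form: [{"tx": .., "ty": .., "tz": .., "turn": ..}, ...]. A call has 1 to 5 rows; each row shifts and turns the commanded pose from where the row before left it, along the tool's axes as they then stand; what a row does not reach is not made up. The controller multiplies each number of a shift by 0.15 m and each number of a turn by 90 degrees. A row lasts 1/12 s, in which the tool goes at most 41.7 mm and 7.16 degrees, less where a joint would pass 70% of its speed; a pose out of reach is approached as far as the arm can. A call with a number of a shift or a turn outside -1 to 1 is refused whole. A call with a gripper value outside its range is refused whole. "claw" is the gripper's target within -1 to 1 (fully open at 1, half-way at 0, shut at -1), set as the call begins (left out, the last holds). The fingers move at their own pace and stop on an object; the grip force is fixed at half the most. Time passes only in rows, so rows that do not move let the fingers close. It gives the time, the measured TCP pose, the force, the opening and the grip force at its end, in the units of the state.
- bot.get_state(): the state, without advancing time (a new reading comes with each control period).
- bot.grab_frame(name): name is "side" or "top" or "wrist"; returns the picture (420x560x3 uint8, red, green, blue); there is no depth.
- bot.camera_model(name): a dict with "fov_y" (degrees; the focal length in pixels is half the picture's height over the tangent of half this angle, whatever the lens; pixels are square), "cx", "cy" (the principal point, pixels), "distortion" ([k1, k2, p1, p2, k3] as OpenCV has them; the pictures are not rectified), "R" (3x3) and "t" (3): a world point X has camera coordinates R X + t; the wrist camera has in their place "T_tool_cam" (4x4, takes a point from camera to tool coordinates, whose origin is the TCP and whose axes are the flange's). Camera axes: x right, y down, z forward; pixel columns grow to the right and rows downward; lengths in m; the calibration is good to about 2 mm. A picture is of the moment at which its call begins: read the wrist's pose just before it. camera_model takes no time and is no camera call.
- bot.finish_job(): hands the job in; it is judged then, once.
The state is a dict: "clock": time; "qpos": joint angles; "dq": joint speeds; "effort": joint torques, N m; "eef_pos": TCP position; "tool_rot": TCP orientation; "wrist_force": force on the tool from outside, world axes, zero at the start; "torque": the same for the moment, N m; "gripper_width": finger opening in m; "grip_force": force on a finger pad.
Only numpy, scipy, OpenCV 4.12 (cv2) and the standard library are available. Lean on these libraries where they do the work, as an engineer would, in place of code of your own. Each camera call takes 0.05 s, during which the arm holds its last target. There are 200 camera calls.

## Working session

There is one attempt and no reset: what is moved stays moved. The work goes in short steps, Python scripts to look and compute and a tool call to move; the robot and the scene stay as the last step left them, time stands still between calls to the robot, and variables do not carry over. Pictures are saved under pics/ and viewed, at most 10 in all, crops included, and the job is handed in when it is done.

Besides the shell and the picture viewer there is one more tool, called as name(argument=value, ...) on one line, values as JSON. carry_out: Moves the arm, as the interface text tells. Its arguments: {"type":"object","properties":{"steps":{"type":"array","items":{"type":"object","properties":{"tx":{"type":"number"},"ty":{"type":"number"},"tz":{"type":"number"},"turn":{"type":"number"}}}},"claw":{"type":"number"}},"required":["steps"]}

```bash
mkdir -p pics; cat > h.py <<'E'
import numpy as np, cv2
from cell import bot
def K(m):
    f=210/np.tan(np.radians(m['fov_y'])/2)
    return np.array([[f,0,m['cx']],[0,f,m['cy']],[0,0,1.]])
def ray(m,uv):
    p=cv2.undistortPoints(np.array([[uv]],float),K(m),np.array(m['distortion'],float))[0,0]
    R=np.array(m['R']);t=np.array(m['t'])
    return -R.T@t, R.T@np.array([p[0],p[1],1])
def onz(m,uv,z):
    o,d=ray(m,uv); return o+d*(z-o[2])/d[2]
def proj(m,X):
    return cv2.projectPoints(np.array(X,float).reshape(-1,1,3),cv2.Rodrigues(np.array(m['R']))[0],np.array(m['t'],float),K(m),np.array(m['distortion'],float))[0][:,0]
E
python3 - <<'E'
from h import *
for n in('top','side'):
    cv2.imwrite(f'pics/{n}0.png',bot.grab_frame(n)[:,:,::-1])
    m=bot.camera_model(n);print(n,-np.array(m['R']).T@m['t'],m['fov_y'])
s=bot.get_state();print(s)
E
```

```text
top [0.4805771  0.01068405 1.1502529 ] 54.916250423578774
side [ 0.13624257 -0.10946425  1.55586651] 43.0448670920268
{'clock': 0.1, 'qpos': array([ 1.13148076,  0.61587061, -0.01259586,  1.42474778,  0.00809612,
        1.10339613, -0.04040002]), 'dq': array([ 0.00164949, -0.00317081,  0.00040022, -0.00443876, -0.00058335,
        0.00172239, -0.00097688]), 'effort': array([ 1.59679053e-03, -4.70383644e+01,  2.60302993e-01, -1.71571523e+01,
        1.00591552e-02,  5.84600726e-03,  2.64679124e-05]), 'eef_pos': array([ 0.26049793, -0.59476393,  0.23021979]), 'tool_rot': array([-3.13922126e+00,  3.87619351e-05,  4.12862518e-01]), 'wrist_force': array([ 0.70370964, -0.04292179, -0.06221235]), 'torque': array([-0.03215691, -0.00385046,  0.08159807]), 'grip_force': 0.0, 'gripper_width': 0.08548659964230956}
```

View pics/top0.png

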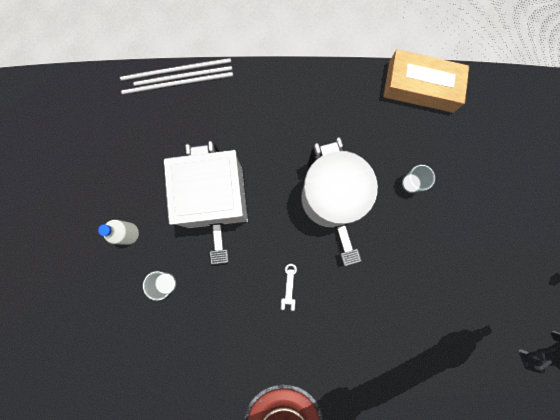

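View pics/side0.png

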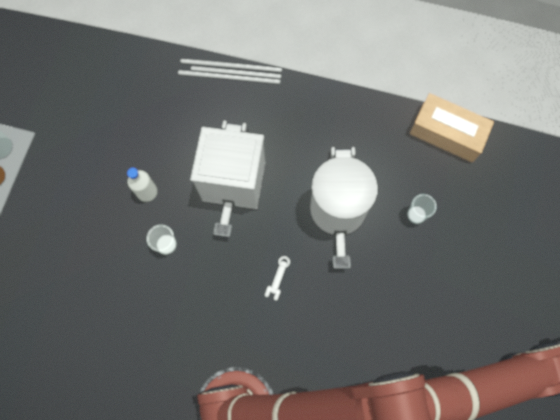

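The top view shows the round can with its lid at (340,187) and its tread at (350,257). The square can's tread is at (219,257), the spanner at (289,288) and the beaker at (419,180). In the side view the round tread is at (342,262).

```bash
python3 - <<'E'
from h import *
t=bot.camera_model('top');s=bot.camera_model('side')
print('tread top',onz(t,(350.5,257),.055),'side',onz(s,(342,261.5),.055))
print('lid c top',onz(t,(340.5,187),.212),'side',onz(s,(344.5,187),.212))
print('sq tread',onz(t,(219,257),.055))
print('spanner',onz(t,(291,267),0),onz(t,(288,308),0),'beaker',onz(t,(411,184),0))
for n,m,c in(('top',t,(350,257)),('side',s,(342,262))):
    im=cv2.cvtColor(bot.grab_frame(n),cv2.COLOR_RGB2GRAY)
    x,y=c; g=cv2.morphologyEx((im>70).astype('uint8'),cv2.MORPH_CLOSE,np.ones((3,3)))[y-14:y+15,x-16:x+17]
    print('\n'.join(''.join('.#'[v] for v in r) for r in g))
E
```

```text
tread top [ 0.47028849 -0.18242231  0.055     ] side [ 0.46883933 -0.18378938  0.055     ]
lid c top [ 0.63595295 -0.13385108  0.212     ] side [ 0.63275522 -0.13543521  0.212     ]
sq tread [0.47070533 0.17360465 0.055     ]
spanner [ 0.4421432  -0.02265118  0.        ] [ 0.32702134 -0.0139356   0.        ] beaker [ 0.68059259 -0.37455323  0.        ]
........##########...............
........##########...............
........##########...............
........###########..............
.........##########..............
.........##########...##.........
.........################........
..........###############........
..........###############........
..........################.......
.......###################.......
.......###################.......
.......###################.......
.......####################......
........###################......
........###################......
........####################.....
.........###################.....
.........##################......
.........################........
.........#############...........
..........########.............
[... 526 characters left out ...]
####################
#################################
#################################
#################################
#################################
#################################
###...###########################
###...###########################
###...###########################
###...###########################
###...###########################
###...###########################
###....##########################
###......########################
###......########################
###......########################
#################################
#################################
#################################
#################################
#################################
```

carry_out(steps=[{"tx": 0.09,"ty": -0.075},{"tx": 0.18,"ty": -0.15},{"tx": 0.18,"ty": -0.15},{"tx": 0.18,"ty": -0.15},{"tx": 0.18,"ty": -0.15}], claw=-1)

```text
invalid input
```

carry_out(steps=[{"tx": 0.18,"ty": -0.15},{"tx": 0.18,"ty": -0.15},{"tx": 0.18,"ty": -0.15},{"tx": 0.18,"ty": -0.15},{"tx": 0.18,"ty": -0.15}])

```text
invalid input
```

carry_out(steps=[{"tx": 0.18,"ty": -0.15},{"tx": 0.18,"ty": -0.15},{"tx": 0.1,"ty": -0.09},{"tx": 0.06,"ty": -0.05},{}])

```text
invalid input
```

carry_out(steps=[{"tx": 0.09,"ty": -0.075,"tz": 0,"turn": 0},{"tx": 0.18,"ty": -0.15,"tz": 0,"turn": 0},{"tx": 0.18,"ty": -0.15,"tz": 0,"turn": 0},{"tx": 0.18,"ty": -0.15,"tz": 0,"turn": 0},{"tx": 0.18,"ty": -0.15,"tz": 0,"turn": 0}], claw=-1)

```text
clock: 0.62
eef_pos: [0.3319, -0.4523, 0.2311]
tool_rot: [-3.141, -0.0, 0.412]
wrist_force: [1.1, -0.2, -0.5]
gripper_width: 0.0254
grip_force: 0.0
```

carry_out(steps=[{"tx": 0.18,"ty": -0.15,"tz": 0,"turn": 0},{"tx": 0.18,"ty": -0.15,"tz": 0,"turn": 0},{"tx": 0.18,"ty": -0.15,"tz": 0,"turn": 0},{"tx": 0.18,"ty": -0.15,"tz": 0,"turn": 0},{"tx": 0.18,"ty": -0.15,"tz": 0,"turn": 0}])

```text
clock: 1.03
eef_pos: [0.4104, -0.295, 0.2314]
tool_rot: [-3.142, -0.0, 0.413]
wrist_force: [0.3, -0.4, -0.6]
gripper_width: 0.0002
grip_force: 0.0
```

carry_out(steps=[{"tx": 0.18,"ty": -0.15,"tz": 0,"turn": 0},{"tx": 0.18,"ty": -0.15,"tz": 0,"turn": 0},{"tx": 0.1,"ty": -0.09,"tz": 0,"turn": 0},{"tx": 0.06,"ty": -0.05,"tz": 0,"turn": 0},{"tx": 0,"ty": 0,"tz": 0,"turn": 0}])

```text
clock: 1.45
eef_pos: [0.4562, -0.202, 0.2313]
tool_rot: [-3.141, -0.001, 0.418]
wrist_force: [0.5, -0.4, -1.0]
gripper_width: 0.0001
grip_force: 0.0
```

```bash
python3 - <<'E'
from h import *
s=bot.get_state();print({k:s[k] for k in('clock','eef_pos','tool_rot','qpos','gripper_width')})
im=bot.grab_frame('wrist');cv2.imwrite('pics/w1.png',im[:,:,::-1])
m=dict(bot.camera_model('wrist'));T=np.eye(4)
from scipy.spatial.transform import Rotation as Ro
T[:3,:3]=Ro.from_euler('xyz',s['tool_rot']).as_matrix();T[:3,3]=s['eef_pos']
W=np.linalg.inv(T@np.array(m['T_tool_cam']));m['R']=W[:3,:3];m['t']=W[:3,3]
import pickle;pickle.dump(m,open('w1.pkl','wb'))
print(proj(m,[[.470,-.183,.055],[.465,-.184,.055],s['eef_pos']]))
E
```

```text
{'clock': 1.45, 'eef_pos': array([ 0.45618281, -0.20203734,  0.2313353 ]), 'tool_rot': array([-3.14056731e+00, -1.12261093e-03,  4.18343233e-01]), 'qpos': array([ 0.43022207,  0.38296689, -0.07829792,  1.84985586,  0.03510456,
        0.9100477 , -0.81642428]), 'gripper_width': 9.640714666459474e-05}
[[267.46246989 166.65377423]
 [266.42055943 171.42730056]
 [278.54978568 269.34827215]]
```

View pics/w1.png

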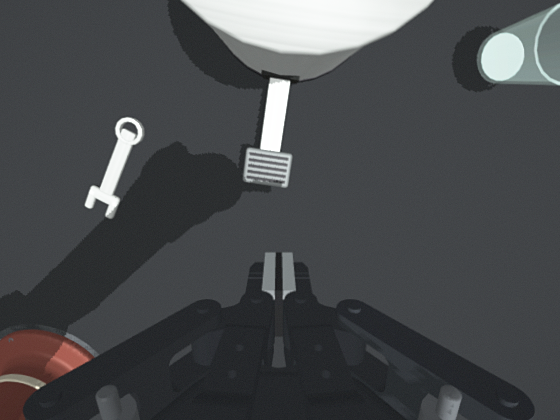

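The wrist view shows the tread at (268,167), matching the predicted pixel (267,167). The fingers are shut at (279,260), and the spanner at (115,165) is well clear. Next I centre over the tread and descend to about 75 mm.

carry_out(steps=[{"tx": 0.065,"ty": -0.046,"tz": 0.05,"turn": 0},{"tx": 0.065,"ty": -0.046,"tz": 0.12,"turn": 0},{"tx": 0,"ty": 0,"tz": 0.15,"turn": 0},{"tx": 0,"ty": 0,"tz": 0.15,"turn": 0},{"tx": 0,"ty": 0,"tz": 0.15,"turn": 0}])

```text
clock: 1.92
eef_pos: [0.4663, -0.1875, 0.1375]
tool_rot: [3.14, 0.001, 0.409]
wrist_force: [0.5, -0.2, 0.8]
gripper_width: -0.0
grip_force: 0.0
```

carry_out(steps=[{"tx": 0,"ty": 0,"tz": 0.15,"turn": 0},{"tx": 0,"ty": 0,"tz": 0.15,"turn": 0},{"tx": 0,"ty": 0,"tz": 0.09,"turn": 0},{"tx": 0,"ty": 0,"tz": 0,"turn": 0},{"tx": 0,"ty": 0,"tz": 0,"turn": 0}])

```text
clock: 2.33
eef_pos: [0.4662, -0.1867, 0.0794]
tool_rot: [3.142, 0.002, 0.409]
wrist_force: [0.8, -0.2, 0.4]
gripper_width: -0.0
grip_force: 0.0
```

```bash
python3 - <<'E'
from h import *
s=bot.get_state();print({k:s[k] for k in('clock','eef_pos','tool_rot','wrist_force')})
im=bot.grab_frame('wrist');cv2.imwrite('pics/w2.png',im[:,:,::-1])
E
```

```text
{'clock': 2.3333, 'eef_pos': array([ 0.46615936, -0.18671267,  0.07939487]), 'tool_rot': array([3.14153109e+00, 2.12121354e-03, 4.09386324e-01]), 'wrist_force': array([ 0.81774423, -0.21407344,  0.42157124])}
```

View pics/w2.png

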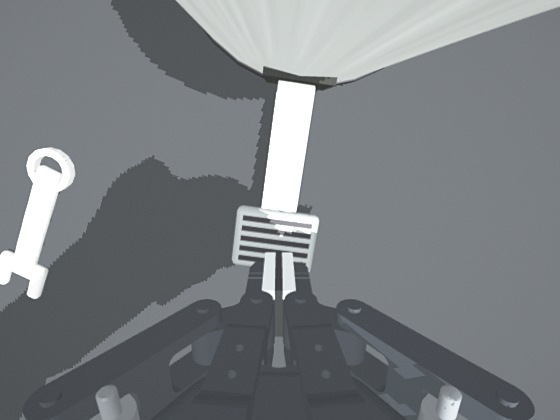

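The wrist view shows the fingertips at (279,258) over the front half of the tread, which is centred at (277,237). I now approach contact gently and press slowly.

carry_out(steps=[{"tx": 0.01,"ty": -0.008,"tz": 0.026,"turn": 0},{"tx": 0.01,"ty": -0.008,"tz": 0.026,"turn": 0},{"tx": 0,"ty": 0,"tz": 0.026,"turn": 0},{"tx": 0,"ty": 0,"tz": 0.026,"turn": 0},{"tx": 0,"ty": 0,"tz": 0.02,"turn": 0}])

```text
clock: 2.8
eef_pos: [0.469, -0.1809, 0.061]
tool_rot: [-3.142, 0.0, 0.413]
wrist_force: [0.5, 0.4, -0.6]
gripper_width: -0.0002
grip_force: 0.0
```

carry_out(steps=[{"tx": 0,"ty": 0,"tz": 0.013,"turn": 0},{"tx": 0,"ty": 0,"tz": 0.013,"turn": 0},{"tx": 0,"ty": 0,"tz": 0.013,"turn": 0},{"tx": 0,"ty": 0,"tz": 0.013,"turn": 0},{"tx": 0,"ty": 0,"tz": 0.013,"turn": 0}])

```text
clock: 3.22
eef_pos: [0.4686, -0.1812, 0.0525]
tool_rot: [-3.142, 0.001, 0.413]
wrist_force: [-2.5, 0.8, 11.2]
gripper_width: 0.0001
grip_force: 5.6
```

carry_out(steps=[{"tx": 0,"ty": 0,"tz": 0.013,"turn": 0},{"tx": 0,"ty": 0,"tz": 0.013,"turn": 0},{"tx": 0,"ty": 0,"tz": 0.013,"turn": 0},{"tx": 0,"ty": 0,"tz": 0.013,"turn": 0},{"tx": 0,"ty": 0,"tz": 0.013,"turn": 0}])

```text
clock: 3.63
eef_pos: [0.4676, -0.1815, 0.0427]
tool_rot: [-3.141, 0.002, 0.412]
wrist_force: [-3.0, 0.2, 10.3]
gripper_width: 0.0001
grip_force: 5.2
```

Contact is made at about 55 mm with roughly 11 N, so I keep pressing.

carry_out(steps=[{"tx": 0,"ty": 0,"tz": 0.013,"turn": 0},{"tx": 0,"ty": 0,"tz": 0.013,"turn": 0},{"tx": 0,"ty": 0,"tz": 0.013,"turn": 0},{"tx": 0,"ty": 0,"tz": 0.013,"turn": 0},{"tx": 0,"ty": 0,"tz": 0.013,"turn": 0}])

```text
clock: 4.05
eef_pos: [0.467, -0.1817, 0.0326]
tool_rot: [-3.14, 0.004, 0.412]
wrist_force: [-3.8, -1.3, 8.6]
gripper_width: -0.0001
grip_force: 4.6
```

carry_out(steps=[{"tx": 0,"ty": 0,"tz": 0.013,"turn": 0},{"tx": 0,"ty": 0,"tz": 0.013,"turn": 0},{"tx": 0,"ty": 0,"tz": 0.013,"turn": 0},{"tx": 0,"ty": 0,"tz": 0.013,"turn": 0},{"tx": 0,"ty": 0,"tz": 0.01,"turn": 0}])

```text
clock: 4.47
eef_pos: [0.4669, -0.1817, 0.023]
tool_rot: [-3.14, 0.004, 0.412]
wrist_force: [-3.2, -0.3, 6.1]
gripper_width: -0.0004
grip_force: 3.2
```

carry_out(steps=[{"tx": 0,"ty": 0,"tz": 0.01,"turn": 0},{"tx": 0,"ty": 0,"tz": 0.01,"turn": 0},{"tx": 0,"ty": 0,"tz": 0.01,"turn": 0},{"tx": 0,"ty": 0,"tz": 0,"turn": 0},{"tx": 0,"ty": 0,"tz": 0,"turn": 0}])

```text
clock: 4.88
eef_pos: [0.4669, -0.1816, 0.0184]
tool_rot: [-3.14, 0.004, 0.412]
wrist_force: [-2.8, -0.5, 5.1]
gripper_width: 0.0
grip_force: 3.0
```

Nearly at the stop; I press a little further until the force rises, then check.

carry_out(steps=[{"tx": 0,"ty": 0,"tz": 0.007,"turn": 0},{"tx": 0,"ty": 0,"tz": 0.007,"turn": 0},{"tx": 0,"ty": 0,"tz": 0.007,"turn": 0},{"tx": 0,"ty": 0,"tz": 0,"turn": 0},{"tx": 0,"ty": 0,"tz": 0,"turn": 0}])

```text
clock: 5.3
eef_pos: [0.467, -0.1817, 0.0178]
tool_rot: [-3.141, 0.003, 0.412]
wrist_force: [-7.4, 0.5, 27.8]
gripper_width: 0.0
grip_force: 13.7
```

```bash
python3 - <<'E'
from h import *
cv2.imwrite('pics/s2.png',bot.grab_frame('side')[:,:,::-1])
s=bot.get_state();print({k:s[k] for k in('clock','eef_pos','wrist_force')})
E
```

```text
{'clock': 5.35, 'eef_pos': array([ 0.46697031, -0.18169695,  0.01786441]), 'wrist_force': array([-7.79613425,  0.60877722, 26.97520257])}
```

View pics/s2.png

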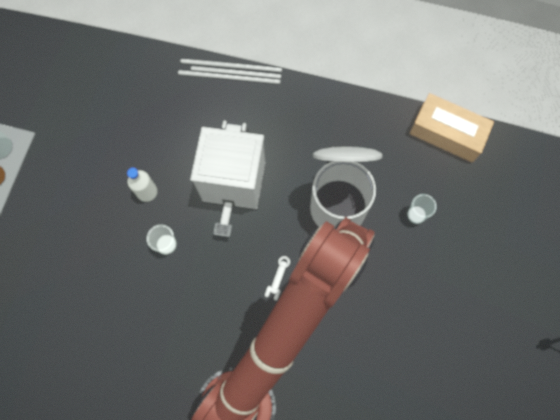

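The side view shows the round lid fully open at (347,155), the square can shut and the bystanders where they were. The lever is on its stop with 27 N held, so I hand in.

```bash
python3 -c "
from cell import bot
print(bot.finish_job())"
```

```text
the job is handed in; nothing more can be done
None
```

The round can's lever is held right down on its stop (about 27 N) with its lid fully open, the square can is shut, nothing else looks moved, and the job is handed in; no verdict came back.

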